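Sort heat-sink plates and hold the longest flush on a sloped contact tester

TASK

First lay the shortest and the middle-length of the three loose heat-sink plates flat in the empty bays of the rows that hold plates of their own length, and let them go. Then pick up the longest plate and press its underside flush and centred on the sloped face of the contact tester, lengthwise up the slope, so that the sprung face sinks to about half of its 10 mm travel and does not bottom. Finish while still gripping the plate and pressing it there; leave the other things on the bench where they are.

Things in the scene. Friction and masses are not known exactly. Their poses are not given: they have to be found in the camera images.
- plate_short: a heat-sink plate: flat copper base 40 mm long (its x) x 36 mm wide (its y) x 5 mm thick, with an upright aluminium grip rib on its middle, 30 mm long (x) x 10 mm thick (y), its top 35 mm above the underside. Origin: centre of the underside; z up out of the rib. The same turned end for end. Loose, on the bench, about 70 g. The shortest of three look-alikes
- plate_medium: a heat-sink plate: flat copper base 55 mm long (its x) x 36 mm wide (its y) x 5 mm thick, with an upright aluminium grip rib on its middle, 30 mm long (x) x 10 mm thick (y), its top 35 mm above the underside. Origin: centre of the underside; z up out of the rib. The same turned end for end. Loose, on the bench, about 90 g. The middle one of three look-alikes
- plate_long: a heat-sink plate: flat copper base 70 mm long (its x) x 36 mm wide (its y) x 5 mm thick, with an upright aluminium grip rib on its middle, 30 mm long (x) x 10 mm thick (y), its top 35 mm above the underside. Origin: centre of the underside; z up out of the rib. The same turned end for end. Loose, on the bench, about 110 g. The longest of three look-alikes
- row_short: a fixed grey plastic row of two bays end to end along its x, 112 mm overall x 54 mm x 7 mm high. The far bay (+x) already holds a fixed plate of 40 mm length; the near bay (-x) is empty. Origin: centre of the underside
- bay_short (a point): the centre of the floor (3 mm above the bench) of the empty bay of the short row; the bay is 50 mm long (x) x 46 mm wide (y), with walls 4 mm thick that rise 4 mm above this floor. Axes of the row
- row_medium: a fixed grey plastic row of two bays end to end along its x, 142 mm overall x 54 mm x 7 mm high. The far bay (+x) already holds a fixed plate of 55 mm length; the near bay (-x) is empty. Origin: centre of the underside
- bay_medium (a point): the centre of the floor (3 mm above the bench) of the empty bay of the medium row; the bay is 65 mm long (x) x 46 mm wide (y), with walls 4 mm thick that rise 4 mm above this floor. Axes of the row
- stage: the contact tester, fixed: grey base 120 (x) x 110 (y) x 18 mm with two cheeks 75 mm high (at y = +/-47 mm) that carry a sloped, sprung test face between them. Origin: centre of the underside; the slope goes down towards its -x
- face (a point): the centre of the bare aluminium test face, 84 mm long up the slope (x) x 50 mm wide (y), 8 mm thick, about 85 mm above the bench. x points up the slope, z out of the face, which looks up and towards the stage's -x. Its slope differs every time, 11 to 23 degrees from level; the tilt hinge, about y, is too stiff to be turned by pressing
- stage_sink (a joint): how far the sprung test face has sunk straight into the tester, along its own -z: 0 = untouched, 0.010 m = bottomed. It starts to give at about 2 N and takes about 1 N more for each mm; its slope does not change as it sinks
- screwdriver: bystander: a screwdriver 160 mm long, lying on the bench
- flux_jar: bystander: a small jar, 40 mm wide, 45 mm high. Origin: centre of the underside
- tape_roll: bystander: a roll of clear tape 60 mm across, 18 mm high. Origin: centre of the underside
- ram_board: bystander: a green memory board 68 x 30 mm, 6 mm high. Origin: centre of the underside
- fan: bystander: a round black fan 56 mm across, 12 mm high. Origin: centre of the underside
- battery: bystander: a black battery 75 x 48 x 12 mm. Origin: centre of the underside
- drive: bystander: a flat aluminium drive 100 x 70 x 9 mm. Origin: centre of the underside
Things that resemble listed ones, but are neither listed nor needed, are in the scene too. What is shaped like the row_medium but blue or purple is not meant. Leave any green look-alike of the plate_short alone.

How it is judged:
By the outcome, as a careful person would: the job done as asked, in the order asked, and still so for the second after the job is handed in, while the arm keeps its last pose, push and grip.
It also fails if it takes over 72 s, if anything falls off the work surface, if the arm or the gripper's body presses on something with over 40 N, if the wrist force passes 120 N, or if a joint passes its speed limit or range.

ROBOT

A 6-joint arm with a two-finger parallel gripper is mounted at the origin on the work surface. World frame = base frame: x ahead of the robot, y to its left, z up, the work surface at z = 0. Lengths are in m, angles in rad, forces in N, time in s.
With the tool pointing down it reaches from about 0.275 to 0.875 m from the base axis. Payload 12.5 kg.
Tool frame: the origin (TCP) lies at the very end of the fingers, on their centre line; the grasp point (between the pads) lies 19 mm behind it; x points along the fingers, y is the direction in which the jaws open and shut, and the axes are right-handed (so a half turn about x gives the same grasp; the last joint's range is limited). The gripper opens to 85 mm and grips with 20 to 120 N. Pads are 22 mm wide; open, the fingers measure 114 mm over their backs; the gripper's body (76 mm by 85 mm) begins 54 mm behind the grasp point. The pads swing forward as they close: fully open they stand 13 mm farther back than shut.
Start: joints at [-1.413, 0.351, 1.652, -0, 1.139, -0.085], TCP at [0.132, -0.534, 0.231] pointing down, gripper open.
Joint ranges: [-2.75, 2.75], [-0.79, 2.1], [0.01, 2.65], [-1.57, 4.71], [0.07, 3.14], [-2.87, 2.87]. Speed limits (rad/s): [2.22, 2.22, 2.79, 3.14, 3.14, 3.14].

INTERFACE

Orientations are given as a 3x3 rotation matrix whose columns are the frame's x, y, z axes.
In Python, from bench import manip gives the robot as it stands. Calls block until the motion is done:
- manip.move_ptp(position, orientation): joint-space move of the TCP to a pose.
- manip.move_l(position, attitude=None, max_speed=0.15): straight line of the TCP; attitude=None keeps the orientation; max_speed is the mean speed in m/s.
- manip.move_j(angles): joint-space move.
- manip.set_gripper(opening, effort=None): opening from 0.0 (shut) to 1.0 (fully open); effort is the grip in N (None keeps the last); returns when the fingers have stopped.
- manip.dwell(seconds).
- manip.inverse_kinematics(position, orientation): joint angles nearest the present ones, or None.
- manip.grab_frame(name): name is "side" or "top" or "wrist"; returns (picture, depth): 420x560x3 uint8, red, green, blue; 420x560 float32, m along the optical axis (not along the pixel's ray), 0 where there is no reading.
- manip.get_calibration(name): a dict with "camera_matrix" (3x3 intrinsics, pixels), "k1" (the pictures are not rectified: a ray, as slopes to the right and down, at radius r is drawn at 1 + k1 r^2 times it, then the intrinsics apply), "R" (3x3) and "t" (3): a world point X has camera coordinates R X + t. Camera axes: x right, y down, z forward; pixel columns grow to the right and rows downward; lengths in m; the calibration is good to about 2 mm. A picture is of the moment at which its call begins: read the wrist's pose just before it. get_calibration takes no time and is no camera call; for the wrist camera it gives the pose at the moment of the call.
A pose or a line that the arm cannot do raises manip.Unreachable and nothing moves.
- manip.sign_off(): hands the job in, once; it reports no verdict.
Trained networks look in the newest picture that a camera, given by its name, has taken for a name from the list of things; names that differ only in an ending like _2 or _b are one class to them, and where a whole thing is asked for, a point or a joint stands for the part that bears it (a point fixed in the world has none). Each returns a list of dicts, best first, with "confidence" (0 to 1); they miss things now and then, are a little off and sometimes report something else, mostly with a low value. They report only what shows in the picture. A call takes as long as a camera call. They do not tell look-alikes from the thing itself.
- manip.look_for(camera, name): "at" ([x, y, z] in m, in world coordinates, good to about 4 mm: the middle of the surface that is visible of it).
Readings, each from a call of its own:
- manip.current_time(): time.
- manip.current_qpos(): joint angles.
- manip.current_joint_vel(): joint speeds.
- manip.current_joint_torque(): joint torques, N m.
- manip.current_ee_pos(): TCP position.
- manip.current_tcp_rot(): TCP orientation.
- manip.current_force(): force on the tool from outside, world axes, zero at the start.
- manip.current_ft_torque(): the same for the moment, N m.
- manip.current_grip_width(): opening from 0.0 (shut) to 1.0 (fully open).
Only numpy, scipy, OpenCV 4.12 (cv2) and the standard library are available. Lean on these libraries where they do the work, as an engineer would, in place of code of your own. Each camera call takes 0.05 s, during which the arm holds its last target. There are 200 camera calls.

## Working session

There is one attempt and no reset: what is moved stays moved. The work goes in short steps, each a Python script; the robot and the scene stay as the last script left them, time stands still between calls to the robot, and variables do not carry over. Pictures are saved under pics/ and viewed, about 8 in all and at most 12, crops included, and the job is handed in when it is done.

```bash
mkdir -p pics
cat > h.py <<'E'
import numpy as np, cv2
from bench import manip
def snap(cam,fn):
    c=manip.get_calibration(cam); p,d=manip.grab_frame(cam)
    np.savez('pics/'+fn+'.npz',p=p,d=d,K=c['camera_matrix'],k1=c['k1'],R=c['R'],t=c['t'])
    cv2.imwrite('pics/'+fn+'.png',p[:,:,::-1]); return load(fn)
def load(fn): return dict(np.load('pics/'+fn+'.npz'))
def cloud(s):
    """world coords for every pixel, HxWx3 (nan where no depth)"""
    h,w=s['d'].shape; u,v=np.meshgrid(np.arange(w),np.arange(h))
    uv=np.stack([u,v],-1).reshape(-1,1,2).astype(np.float64)
    n=cv2.undistortPoints(uv,s['K'],np.array([float(s['k1']),0,0,0])).reshape(h,w,2)
    d=np.where(s['d']>0,s['d'],np.nan)
    X=np.dstack([n[...,0]*d,n[...,1]*d,d])
    return (X-s['t'])@s['R']
def proj(s,P):
    q=cv2.projectPoints(np.float64(P).reshape(-1,1,3),cv2.Rodrigues(s['R'])[0],s['t'].astype(float),s['K'],np.array([float(s['k1']),0,0,0]))[0]
    return q.reshape(-1,2)
E
python3 - <<'E'
from h import *
for cam in('top','side'):
    s=snap(cam,cam+'1')
    for n in('plate_short','plate_medium','plate_long','row_short','row_medium','stage','face'):
        for r in manip.look_for(cam,n): print(cam,n,np.round(r['at'],3),round(r['confidence'],2),proj(s,r['at']).round().astype(int).tolist())
print(manip.current_time())
E
```

```text
top plate_short [0.654 0.011 0.003] 0.74 [[322, 155]]
top plate_short [0.626 0.092 0.008] 0.55 [[294, 164]]
top plate_medium [0.526 0.05  0.006] 0.6 [[309, 199]]
top plate_medium [0.708 0.146 0.045] 0.43 [[275, 132]]
top plate_long [ 0.492 -0.128  0.008] 0.65 [[373, 211]]
top row_short [0.487 0.333 0.002] 0.74 [[208, 213]]
top row_medium [0.409 0.641 0.003] 0.87 [[95, 241]]
top row_medium [0.513 0.189 0.008] 0.85 [[259, 204]]
top row_medium [0.182 0.309 0.003] 0.75 [[214, 325]]
top stage [ 0.567 -0.275  0.059] 0.78 [[430, 181]]
top face [ 0.571 -0.29   0.085] 0.73 [[439, 178]]
side row_medium [0.364 0.655 0.003] 0.54 [[151, 164]]
0.8
```

View pics/top1.png

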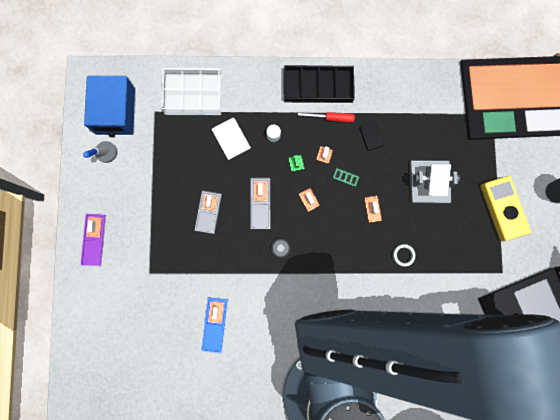

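View pics/side1.png

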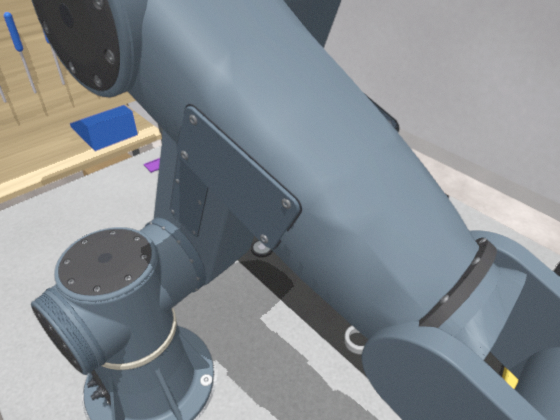

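The top picture shows copper plates at about (325,155), (309,199) and (373,209), and a green look-alike at (296,163). The grey rows are at (208,212) and (260,204), with blue and purple look-alikes at (214,325) and (93,240). The tester is at (432,180). In the side view the arm blocks everything. Next I'll take closer wrist views.

Run:
```python
from h import *
R=np.array([[0,0,1],[0,1,0],[-1,0,0]],float)  # tool x down; y world y
# keep current style of down orientation
print(manip.current_tcp_rot().round(2).tolist())
Rc=np.array(manip.current_tcp_rot())
for nm,p in (('wA',[0.50,-0.18,0.40]),('wB',[0.52,0.05,0.40]),('wC',[0.48,0.24,0.40])):
    manip.move_ptp(p,R if manip.inverse_kinematics(p,R) is not None else Rc)
    s=snap('wrist',nm); print(nm,manip.current_time(),(-s['R'].T@s['t']).round(3),s['R'][2].round(2))
    for n in('plate_short','plate_medium','plate_long','row_short','row_medium','face'):
        for r in manip.look_for('wrist',n): print(n,np.round(r['at'],3),round(r['confidence'],2),proj(s,r['at']).round().astype(int).tolist())
print(manip.current_qpos())
m=np.hstack([cv2.resize(cv2.imread(f'pics/{n}.png'),(400,300)) for n in('wA','wB')])
m=np.vstack([m,np.hstack([cv2.resize(cv2.imread('pics/wC.png'),(400,300)),np.zeros((300,400,3),np.uint8)])])
cv2.imwrite('pics/m.png',m)
```

```text
[[0.0, 0.24, -0.97], [0.0, -0.97, -0.24], [-1.0, 0.0, -0.0]]
wA 2.7917 [ 0.428 -0.181  0.543] [ 0.28  0.   -0.96]
plate_short [0.694 0.249 0.011] 0.61 [[552, 275]]
plate_short [ 0.648 -0.001  0.007] 0.6 [[394, 247]]
plate_medium [0.523 0.046 0.005] 0.74 [[434, 166]]
plate_long [ 0.497 -0.131  0.006] 0.93 [[311, 148]]
row_short [ 0.566 -0.291  0.085] 0.4 [[189, 211]]
row_medium [0.51  0.182 0.005] 0.88 [[529, 156]]
face [ 0.568 -0.291  0.082] 0.94 [[190, 212]]
wB 4.0583 [0.448 0.049 0.543] [ 0.28  0.   -0.96]
plate_short [0.65  0.004 0.007] 0.85 [[247, 236]]
plate_short [0.625 0.084 0.008] 0.84 [[300, 220]]
plate_medium [0.521 0.048 0.002] 0.73 [[275, 150]]
plate_medium [ 0.698 -0.124  0.014] 0.42 [[164, 266]]
plate_long [ 0.5   -0.124  0.004] 0.72 [[154, 135]]
plate_long [0.486 0.33  0.002] 0.42 [[476, 124]]
plate_long [ 0.373 -0.208  0.017] 0.4 [[76, 36]]
row_medium [0.512 0.187 0.001] 0.71 [[373, 144]]
face [ 0.565 -0.28   0.081] 0.61 [[16, 194]]
face [0.51  0.185 0.002] 0.15 [[371, 143]]
wC 5.2083 [0.408 0.239 0.543] [ 0.28  0.   -0.96]
plate_short [0.624 0.09  0.006] 0.91 [[179, 244]]
plate_short [0.649 0.008 0.004] 0.82 [[128, 259]]
plate_short [0.488 0.331 0.007] 0.28 [[341, 155]]
plate_medium [0.522 0.054 0.004] 0.66 [[150, 178]]
plate_long [ 0.498 -0.125  0.005] 0.81 [[23, 162]]
plate_long [0.523 0.054 0.002] 0.72 [[150, 179]]
plate_long [0.394 0.136 0.011] 0.43 [[200, 86]]
row_short [ 0.488  0.335 -0.002] 0.97 [[342, 154]]
row_short [0.648 0.009 0.006] 0.5 [[128, 258]]
row_medium [ 0.514  0.19  -0.   ] 0.93 [[243, 172]]
row_medium [0.446 0.625 0.006] 0.67 [[553, 125]]
[ 3.75582796e-01  2.07962493e-01  1.43134362e+00 -5.55483842e-05
  1.50221945e+00 -1.19411450e+00]
```

View pics/m.png

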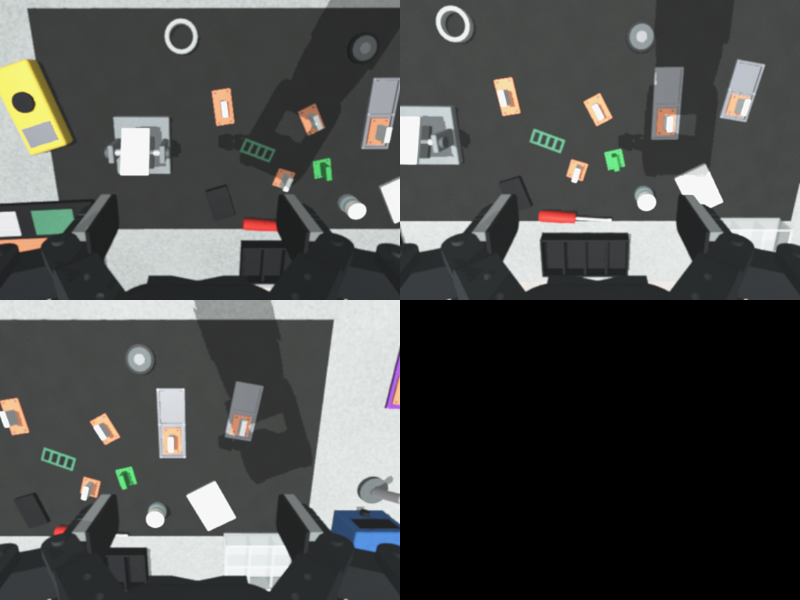

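The wrist views show the same three copper plates, the green look-alike, the two grey rows with their empty bays on the near side, and the tester's white face. Next I'll fit poses to them.

```bash
cat > fit.py <<'E'
from h import *
def plane_xy(s,mask,z):
    """intersect rays of mask pixels with plane z -> xy"""
    v,u=np.nonzero(mask); n=cv2.undistortPoints(np.stack([u,v],-1).reshape(-1,1,2).astype(float),s['K'],np.array([float(s['k1']),0,0,0]))[:,0]
    D=np.c_[n,np.ones(len(n))]@s['R']; c=-s['R'].T@s['t']
    return c[:2]+D[:,:2]*((z-c[2])/D[:,2])[:,None]
def copper(s):
    h=cv2.cvtColor(s['p'],cv2.COLOR_RGB2HSV); return (h[...,0]>3)&(h[...,0]<20)&(h[...,1]>90)&(h[...,2]>60)
def rect(xy):
    (c,wh,a)=cv2.minAreaRect(xy.astype(np.float32)*1000)
    if wh[0]<wh[1]: wh=wh[::-1]; a+=90
    return np.round(c,1),np.round(wh,1),round((a+90)%180-90,1)
def comp(mask,uv,r=12):
    n,l=cv2.connectedComponents(mask.astype(np.uint8)); u,v=np.round(uv).astype(int)
    w=l[max(0,v-r):v+r,max(0,u-r):u+r].ravel(); w=w[w>0]
    return l==np.bincount(w).argmax() if len(w) else None
E
python3 - <<'E'
from fit import *
ob={'S':(.65,.005),'M':(.522,.05),'L':(.498,-.128),'RSp':(.52,.34),'RMp':(.545,.187)}
for im in('wA','wB','wC'):
    s=load(im); X=cloud(s); C=copper(s); 
    mat=X[...,2][(abs(X[...,0]-.45)<.03)&(abs(X[...,1]-.06)<.04)]; print(im,'mat z',np.nanmedian(mat).round(4),np.nanstd(mat).round(4))
    for k,p in ob.items():
        near=np.hypot(X[...,0]-p[0],X[...,1]-p[1])<.05
        m=C&near&(X[...,2]<.02)
        if m.sum()<40: continue
        z0=.005 if k in'SML' else .008
        top=near&(X[...,2]>.028)&(X[...,2]<.045)
        print(k,m.sum(),'base',rect(plane_xy(s,m,z0)),'z',np.nanmedian(X[m][:,2]).round(4),'| rib',top.sum(),rect(plane_xy(s,top,.035)) if top.sum()>10 else '')
    for k,p in(('RS',(.487,.333)),('RM',(.512,.187))):
        q=proj(s,[p[0],p[1],.005])[0]
        if not(20<q[0]<540 and 20<q[1]<400): continue
        g=s['p'].astype(int); near=np.hypot(X[...,0]-p[0],X[...,1]-p[1])<.11
        m=near&(X[...,2]>.0055)&(X[...,2]<.05)
        m=comp(m,q,30); print(k,'row z>5.5',rect(plane_xy(s,m,.007)))
s=load('wA');X=cloud(s)
m=(abs(X[...,0]-.567)<.07)&(abs(X[...,1]+.29)<.04)&(X[...,2]>.055)
P=X[m]; br=s['p'][m].min(1)>170
P=P[br]; c=np.median(P,0)
for _ in range(3):
    U,S,V=np.linalg.svd(P-P.mean(0),full_matrices=False); r=(P-P.mean(0))@V[2]; P=P[abs(r)<max(.003,2*r.std())]
n=V[2]*np.sign(V[2][2]); print('face n',n,'tilt',np.degrees(np.arccos(n[2])),'az',np.degrees(np.arctan2(n[1],n[0])),'res',r.std(),len(P),P.mean(0))
# in-plane rect
az=np.arctan2(n[1],n[0]); ex=np.array([-n[0]*n[2],-n[1]*n[2],n[0]**2+n[1]**2]);ex/=np.linalg.norm(ex); ey=np.cross(n,ex)
q=(P-P.mean(0))@np.c_[ex,ey]; (cc,wh,a)=cv2.minAreaRect(q.astype(np.float32)*1000); print(cc,wh,a,'centre',P.mean(0)+ex*cc[0]/1000+ey*cc[1]/1000)
big=lambda f,x,y,w,h:cv2.resize(cv2.imread(f'pics/{f}.png')[y:y+h,x:x+w],(400,300),interpolation=cv2.INTER_CUBIC)
cv2.imwrite('pics/crop1.png',np.vstack([np.hstack([big('wB',110,80,240,180),big('wC',200,110,200,150)]),np.hstack([big('wA',120,140,200,150),big('wB',310,70,200,150)])]))
E
```

```text
wA mat z 0.0017 0.001
S 355 base (array([654.6,   4.4]), array([43.6, 39.6]), -19.1) z 0.0053 | rib 173 (array([653.2,   4. ]), array([31.5, 13.3]), -18.6)
M 692 base (array([525.7,  49.7]), array([57.6, 39. ]), 27.9) z 0.0054 | rib 196 (array([525.1,  48.6]), array([31.9, 11.9]), 28.0)
L 1157 base (array([ 500. , -129.5]), array([72.9, 39.5]), 8.9) z 0.0053 | rib 174 (array([ 499.6, -129.3]), array([30.7, 10.3]), 8.8)
RMp 594 base (array([548.7, 185.8]), array([53.5, 36.8]), -0.1) z 0.0086 | rib 271 (array([549.5, 184.7]), array([31.4, 17.9]), 0.5)
RM row z>5.5 (array([515.4, 186. ]), array([142.1,  56.6]), 0.2)
wB mat z 0.0015 0.001
S 465 base (array([654.4,   5. ]), array([43.7, 39.4]), -17.8) z 0.0051 | rib 145 (array([653.1,   5.9]), array([32.8, 10. ]), -17.4)
M 578 base (array([525.4,  49.6]), array([57.9, 39.4]), 27.1) z 0.005 | rib 168 (array([525.4,  50.4]), array([30.3, 10.2]), 28.0)
L 623 base (array([ 499.6, -129.2]), array([72.9, 39.6]), 8.8) z 0.0049 | rib 208 (array([ 499.7, -127.2]), array([29.9, 12.4]), 8.4)
RSp 316 base (array([516.7, 324.8]), array([37.9, 34.4]), 
[... 763 characters left out ...]
Sp 363 base (array([516.3, 326.3]), array([39. , 35.6]), -9.5) z 0.0085 | rib 192 (array([516.4, 326.6]), array([31.3, 11.8]), -9.5)
RMp 513 base (array([548.9, 187.2]), array([53.3, 34.1]), 0.2) z 0.0085 | rib 174 (array([548.8, 187.4]), array([30.8,  9.9]), -1.5)
RS row z>5.5 (array([517.4, 327.9]), array([42.6, 38.1]), -9.1)
RM row z>5.5 (array([549.2, 187. ]), array([53.9, 35.5]), -1.0)
face n [-0.37913385  0.00215425  0.92533933] tilt 22.280420520547054 az 179.67444649783516 res 0.0009068652567899361 2564 [ 0.56754151 -0.29175176  0.08459183]
(-0.962799072265625, -0.10548782348632812) (83.62759399414062, 50.84883117675781) 0.10853412747383118 centre [ 0.56665    -0.29185219  0.08422679]
```

View pics/crop1.png

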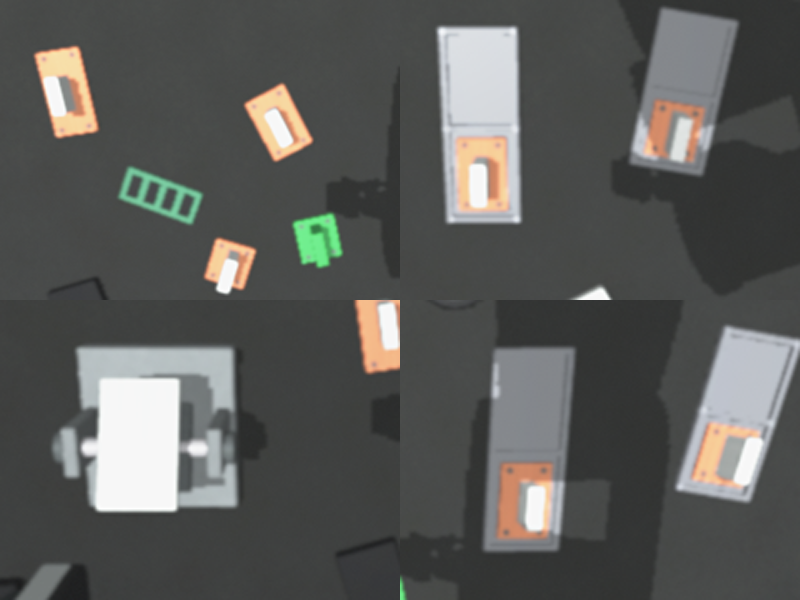

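The plates fit cleanly: S measures 43x39 at (654,5), M 57x39 at (525,50) and L 73x39 at (500,-129), all in mm. The green one, at wB (300,220), is to be left alone. The grey rows measure 112 mm and 142 mm, and their near bays are empty. I'll place the short and medium plates now.

```bash
cat > act.py <<'E'
from fit import *
from scipy.spatial.transform import Rotation as Ro
R0=np.array([[0,0,1],[0,1,0],[-1,0,0]],float)
def down(deg): return Ro.from_euler('z',deg,degrees=True).as_matrix()@R0
def st(m): print(m,'t',round(manip.current_time(),2),'grip',round(manip.current_grip_width(),3),'F',np.round(manip.current_force(),1),'p',np.round(manip.current_ee_pos(),4))
def pick(x,y,deg,eff=60):
    manip.set_gripper(.45,eff); manip.move_ptp([x,y,.11],down(deg)); manip.move_l([x,y,.010],max_speed=.12)
    manip.set_gripper(0.,eff); st('gripped'); manip.move_l([x,y,.11]); st('lifted')
def place(x,y,deg):
    manip.move_ptp([x,y,.08],down(deg)); manip.move_l([x,y,.017],max_speed=.1); f0=manip.current_force()[2]
    for z in np.arange(.016,.0105,-.001):
        manip.move_l([x,y,z],max_speed=.02)
        if manip.current_force()[2]-f0>1.5: break
    st('down'); manip.set_gripper(.35); manip.move_l([x,y,.11]); st('released')
E
python3 - <<'E'
from act import *
pick(.654,.005,-18); place(.4635,.335,-9.5)
E
```

```text
gripped t 8.91 grip 0.103 F [-0.9 -0.9  6.7] p [0.6546 0.0049 0.0109]
lifted t 9.72 grip 0.102 F [-0.3 -0.4 -0.8] p [0.6534 0.0051 0.109 ]
down t 12.93 grip 0.104 F [-2.8 -2.1 10.7] p [0.4635 0.335  0.0138]
released t 14.07 grip 0.352 F [ 0.1 -0.5 -0.3] p [0.4631 0.3347 0.1092]
```

Run:
```python
from act import *
pick(.5254,.050,27.7); place(.4805,.1865,0)
manip.move_ptp([.40,.2,.36],down(0)); s=snap('wrist','w2'); X=cloud(s); C=copper(s)
for k,p in (('S',(.4635,.335)),('M',(.4805,.1865)),('RSp',(.5165,.326)),('RMp',(.549,.1865))):
    near=np.hypot(X[...,0]-p[0],X[...,1]-p[1])<.042; m=C&near&(X[...,2]<.022); top=near&(X[...,2]>.03)
    print(k,m.sum(),rect(plane_xy(s,m,.008)),np.nanmedian(X[m][:,2]),'rib',rect(plane_xy(s,top,.038)))
st('')
```

```text
gripped t 16.79 grip 0.103 F [-1.8 -0.4  6.6] p [0.5259 0.05   0.0107]
lifted t 17.61 grip 0.108 F [-0.8 -0.4 -0.4] p [0.5249 0.05   0.1092]
down t 20.14 grip 0.106 F [-5.1 -2.2 12.3] p [0.4805 0.1865 0.0137]
released t 21.27 grip 0.351 F [-0.1 -1.1 -0.4] p [0.48   0.1864 0.1093]
S 469 (array([474.3, 332.8]), array([61.6, 36. ]), -8.9) 0.008430989929112166 rib (array([476.2, 331.4]), array([58.5, 13. ]), -9.5)
M 576 (array([487.7, 186.6]), array([69.5, 33.2]), -0.0) 0.008467591083719325 rib (array([479.6, 186.7]), array([31.4,  9.1]), -0.3)
RSp 387 (array([506.2, 327.7]), array([60.3, 36. ]), -9.3) 0.008460975593921621 rib (array([502.7, 327.5]), array([57.6, 12.7]), -9.0)
RMp 541 (array([548.8, 186.8]), array([52.6, 33.2]), -0.0) 0.008420102593307386 rib (array([546.9, 186.9]), array([32.4,  8.2]), -0.3)
 t 22.35 grip 0.345 F [-0.1  0.6 -0.8] p [0.4    0.1998 0.3582]
```

View pics/w2.png

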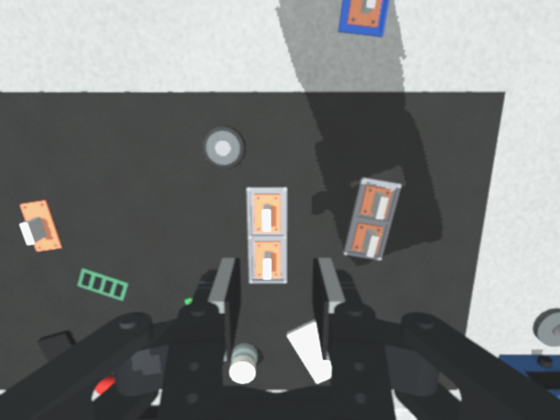

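Both plates lie flat in their bays: short at about (368,240), medium at about (268,258), with the same height as the fixed ones. Next I'll take one closer look at the face, then pick up the long plate.

```bash
cat >> act.py <<'E'
def face(s,dz=0.):
    X=cloud(s); m=(abs(X[...,0]-.567)<.07)&(abs(X[...,1]+.29)<.045)&(X[...,2]>.055)&(s['p'].min(2)>170)
    P=X[comp(m,proj(s,[.567,-.292,.084])[0])]
    for _ in range(4):
        U,S,V=np.linalg.svd(P-P.mean(0),full_matrices=False); r=(P-P.mean(0))@V[2]; P=P[abs(r)<max(.002,2.5*r.std())]
    n=V[2]*np.sign(V[2][2]); ey=np.cross(n,[1,0,0]); ey/=np.linalg.norm(ey); ex=np.cross(ey,n)
    q=(P-P.mean(0))@np.c_[ex,ey]; cc,wh,a=cv2.minAreaRect(q.astype(np.float32)*1000)
    c=P.mean(0)+(ex*cc[0]+ey*cc[1])/1000
    print('face tilt',np.degrees(np.arccos(n[2])).round(2),'n',n.round(4),'c',c.round(4),'wh',np.round(wh,1),'a',round(a,2),'res',r.std().round(5)); return c,n
E
python3 - <<'E'
from act import *
face(load('wA')); face(load('top1'))
manip.move_ptp([.42,-.27,.30],down(0)); s=snap('wrist','w3'); face(s)
X=cloud(s);m=(abs(X[...,0]-.44)<.05)&(abs(X[...,1]+.2)<.02); P=X[m]; A=np.c_[P[:,:2],np.ones(len(P))]; print('mat plane',np.linalg.lstsq(A,P[:,2],rcond=None)[0].round(4), np.median(P[:,2]))
R=Ro.from_euler('y',-22.3,degrees=True).as_matrix()@down(0)
print(R.round(3).tolist())
manip.move_ptp([.48,-.292,.27],R); s=snap('wrist','w4'); face(s)
st('')
near=lambda X,p:np.hypot(X[...,0]-p[0],X[...,1]-p[1])<.05
s=load('w3');X=cloud(s);m=copper(s)&near(X,(.5,-.129))&(X[...,2]<.02)
if m.sum()>40: print('L',rect(plane_xy(s,m,.005)))
E
```

```text
face tilt 22.26 n [-0.3788  0.0022  0.9255] c [ 0.5668 -0.2918  0.0843] wh [50.5 83.7] a 89.24 res 0.00085
face tilt 21.9 n [-0.3729 -0.0073  0.9278] c [ 0.567  -0.2907  0.0838] wh [85.4 51.8] a 0.42 res 0.0024
face tilt 22.3 n [-3.795e-01  9.000e-04  9.252e-01] c [ 0.567  -0.2912  0.0845] wh [47.2 84. ] a 89.95 res 0.00079
mat plane [-2.5542 -8.2871 -0.4657] 0.0031111702863760838
[[0.379, 0.0, 0.925], [0.0, 1.0, 0.0], [-0.925, 0.0, 0.379]]
face tilt 22.26 n [-0.3788  0.0017  0.9255] c [ 0.567  -0.2924  0.0845] wh [49.7 83.5] a 89.68 res 0.00073
 t 24.64 grip 0.351 F [0.  0.2 0.3] p [ 0.48   -0.2915  0.2707]
L (array([ 499.7, -129.7]), array([72.8, 38.9]), 8.7)
```

```bash
cat >> act.py <<'E'
c0=np.array([.567,-.292,.0843]); t=np.radians(22.27); n0=np.array([-np.sin(t),0,np.cos(t)])
RF=np.c_[-n0,[0,1,0],np.cross(-n0,[0,1,0])]; up=RF[:,2]
def held(s):
    """copper of held plate in face frame (mm): offsets along slope, y, normal"""
    X=cloud(s); Q=(X-c0)@np.c_[up,[0,1,0],n0]; return Q,copper(s)
E
python3 - <<'E'
from act import *
pick(.4997,-.1293,8.8,80)
manip.move_l([.4997,-.1293,.17]); manip.move_ptp(c0+n0*.06,RF); st('above')
p=np.array(manip.current_ee_pos()); Rt=np.array(manip.current_tcp_rot())
print('tool x vs -n',np.degrees(np.arccos(np.clip(Rt[:,0]@-n0,-1,1))).round(2), 'tcp off',((p-c0)@np.c_[up,[0,1,0],n0]).round(4))
s=snap('wrist','w5'); Q,C=held(s)
m=C&(np.linalg.norm(Q[...,:2],axis=-1)<.06)&(Q[...,2]>.02)&(Q[...,2]<.08)
q=Q[m]; A=np.c_[q[:,:2],np.ones(len(q))]; k=np.linalg.lstsq(A,q[:,2],rcond=None)[0]
print('plate top plane slopes deg',np.degrees(np.arctan(k[:2])).round(2),'h',k[2].round(4),rect(q[:,:2]),len(q))
E
```

```text
gripped t 27.16 grip 0.097 F [-0.6  0.3  5.5] p [ 0.5001 -0.1294  0.0108]
lifted t 27.98 grip 0.1 F [ 0.4  0.9 -0.8] p [ 0.4992 -0.1291  0.1093]
above t 29.24 grip 0.1 F [-0.2 -0.2 -1.3] p [ 0.5436 -0.2915  0.1386]
tool x vs -n 0.17 tcp off [-0.0011  0.0005  0.0591]
plate top plane slopes deg [0.66 0.21] h 0.054 (array([-19.1,   0.3]), array([35.4, 34.8]), -89.9) 5167
```

View pics/w5.png

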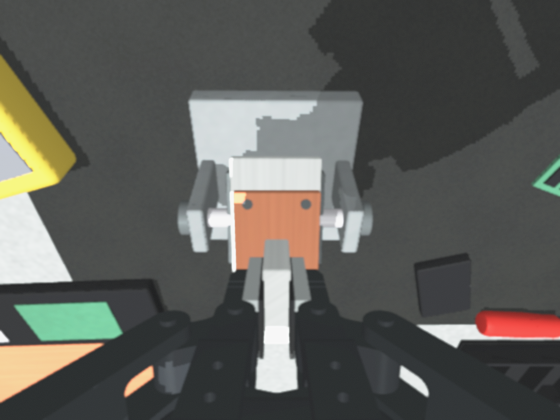

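The long plate is held above the face, with its lower half visible at (232–322, 190–270). It is centred across the face and about 1 mm low along the slope. I'll correct that and descend until contact.

Run:
```python
from act import *
B=np.c_[up,[0,1,0],n0]
tgt=lambda h:c0+n0*h+up*.0012
manip.move_l(tgt(.016),RF,max_speed=.06); manip.dwell(.3)
f0=np.mean([manip.current_force() for _ in range(5)],0); st('pre')
s=snap('wrist','w6'); Q,C=held(s)
m=C&(np.linalg.norm(Q[...,:2],axis=-1)<.06)&(Q[...,2]>.0)&(Q[...,2]<.04)
q=Q[m]; k=np.linalg.lstsq(np.c_[q[:,:2],np.ones(len(q))],q[:,2],rcond=None)[0]
print('slopes',np.degrees(np.arctan(k[:2])).round(2),'h',k[2].round(4),'lo end',np.percentile(q[:,0],.3).round(4),'y',np.percentile(q[:,1],[.5,99.5]).round(4))
for h in np.arange(.0145,.0085,-.0005):
    manip.move_l(tgt(h),RF,max_speed=.02); manip.dwell(.1)
    f=np.mean([manip.current_force() for _ in range(4)],0)-f0; o=(np.array(manip.current_ee_pos())-c0)@B
    print(round(h*1e3,1),'fn',(f@B).round(2),'off mm',(o*1e3).round(2),'M',np.round(manip.current_ft_torque(),2))
    if f@n0>2.5: break
st('')
```

```text
pre t 30.48 grip 0.097 F [-0.   0.3  0.1] p [ 0.5621 -0.2921  0.0998]
slopes [0.9  0.07] h 0.0112 lo end -0.0339 y [-0.0179  0.0167]
14.5 fn [ 0.27  0.66 -1.05] off mm [ 1.17  0.03 14.47] M [-0.04  0.28 -0.03]
14.0 fn [ 0.29 -0.46 -1.3 ] off mm [ 1.19  0.   14.  ] M [ 0.04  0.25 -0.01]
13.5 fn [-0.21 -0.1  -1.91] off mm [ 1.20e+00 -1.00e-02  1.35e+01] M [-0.01  0.26 -0.06]
13.0 fn [-1.45 -0.84 -1.07] off mm [ 1.19 -0.   12.99] M [-0.05  0.23  0.03]
12.5 fn [-0.22 -0.7  -1.89] off mm [ 1.19e+00 -1.00e-02  1.25e+01] M [0.03 0.23 0.04]
12.0 fn [-0.25  0.06 -1.71] off mm [ 1.19e+00 -1.00e-02  1.20e+01] M [-0.01  0.27 -0.  ]
11.5 fn [-0.33  0.09 -0.99] off mm [1.190e+00 1.000e-02 1.149e+01] M [-0.    0.29 -0.05]
11.0 fn [-0.6   0.15 -1.4 ] off mm [ 1.19  0.   10.99] M [-0.01  0.25  0.02]
10.5 fn [-0.31 -0.31  0.66] off mm [ 1.26 -0.06 10.58] M [-0.01  0.23  0.04]
10.0 fn [-0.83 -0.53  1.49] off mm [ 1.24 -0.06 10.04] M [-0.07  0.27  0.02]
9.5 fn [-0.49  0.45  0.94] off mm [ 1.24 -0.03  9.53] M [-0.06  0.23  0.01]
9.0 fn [-2.09 -0.27  1.85] off mm [ 1.26 -0.05  9.05] M [-0.02  0.22  0.  ]
 t 34.73 grip 0.101 F [-2.7  0.   1. ] p [ 0.5647 -0.2921  0.0931]
```

```bash
cat > meas.py <<'E'
from act import *
def meas(fn):
    s=snap('wrist',fn); Q,C=held(s); r=(abs(Q[...,1])<.03)&(abs(Q[...,0])<.06)&(abs(Q[...,2])<.03)
    for nm,m in(('plate',r&cv2.erode(C.astype(np.uint8),np.ones((5,5))).astype(bool)),('face',r&~C&(s['p'].min(2)>140)&(Q[...,2]<.003)&(Q[...,0]<-.005))):
        q=Q[m]; k=np.linalg.lstsq(np.c_[q[:,:2],np.ones(len(q))],q[:,2],rcond=None)[0]
        res=q[:,2]-np.c_[q[:,:2],np.ones(len(q))]@k
        print(nm,len(q),'slopes',np.degrees(np.arctan(k[:2])).round(2),'h at -36mm',((k[2]-.036*k[0])*1e3).round(2),'h0',(k[2]*1e3).round(2),'res',res.std().round(5),'x',(np.percentile(q[:,0],[.5,99.5])*1e3).round(1),'y',(np.percentile(q[:,1],[.5,99.5])*1e3).round(1))
    cv2.imwrite('pics/'+fn+'c.png',cv2.resize(cv2.imread('pics/'+fn+'.png')[60:300,150:400],None,fx=2.5,fy=2.4,interpolation=cv2.INTER_CUBIC))
    return s
E
python3 - <<'E'
from meas import *
meas('w7')
B=np.c_[up,[0,1,0],n0]; tgt=lambda h:c0+n0*h+up*.0012
for h in (.008,.007,.0062,.0057):
    manip.move_l(tgt(h),RF,max_speed=.02); manip.dwell(.1)
    F=np.mean([np.r_[manip.current_force()@B,manip.current_ft_torque()] for _ in range(8)],0)
    print(h,F.round(2),((np.array(manip.current_ee_pos())-c0)@B*1e3).round(2))
meas('w8'); st('')
E
```

```text
plate 4160 slopes [-0.04  0.05] h at -36mm 3.65 h0 3.62 res 0.00059 x [-33.5  -1.1] y [-17.1  15.9]
face 4764 slopes [-1.    1.54] h at -36mm -1.84 h0 -2.47 res 0.00291 x [-42.2  -5.5] y [-29.3  24.4]
0.008 [-0.84 -0.4   3.03 -0.07  0.2  -0.08] [ 1.26 -0.    8.04]
0.007 [-0.87 -0.41  4.02 -0.04  0.28 -0.06] [ 1.26 -0.06  7.05]
0.0062 [-0.9   0.31  4.3  -0.1   0.23 -0.07] [ 1.24 -0.01  6.23]
0.0057 [-0.52 -0.58  5.13 -0.15  0.23 -0.01] [ 1.25 -0.04  5.74]
plate 4143 slopes [-0.06 -0.08] h at -36mm 0.37 h0 0.33 res 0.00059 x [-33.5  -1.2] y [-17.1  15.9]
face 5036 slopes [-0.36  1.26] h at -36mm -4.9 h0 -5.12 res 0.00297 x [-42.2  -5.3] y [-29.2  24.4]
 t 36.23 grip 0.103 F [-2.1 -1.5  4.9] p [ 0.566  -0.292   0.0901]
```

View pics/w8c.png

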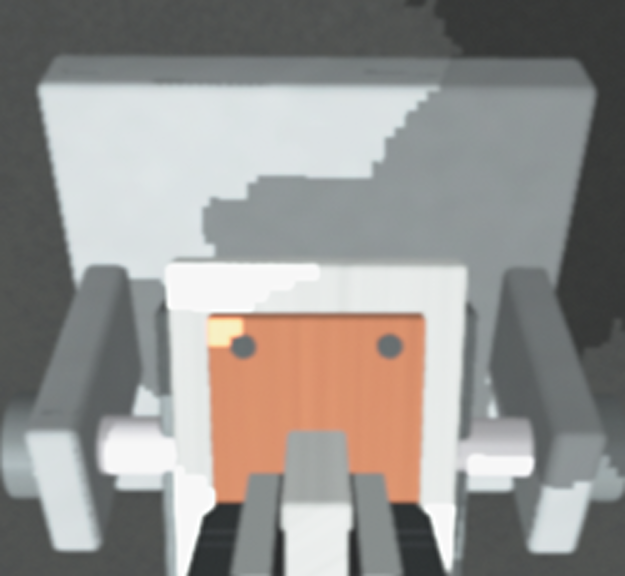

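The plate sits flush on the face: relative slope is within 0.1°. Its low edge is at crop row 313 against the face edge at 262, and the side margins are equal at 42 and 41 px. Sink is about 5 mm by travel, by depth and by force. I'll hand it in.

Run:
```python
from meas import *
manip.dwell(.5); B=np.c_[up,[0,1,0],n0]
print(np.mean([manip.current_force()@B for _ in range(10)],0).round(2),((np.array(manip.current_ee_pos())-c0)@B*1e3).round(2)); st('final')
manip.sign_off()
```

```text
[-0.32 -1.08  5.24] [ 1.23 -0.05  5.71]
final t 36.73 grip 0.099 F [-2.3 -1.1  4.7] p [ 0.566  -0.2921  0.09  ]
the job is handed in; nothing more can be done
```

All three steps went through in the order asked, and I handed the job in at 36.7 s of the 72 s allowed. The arm is still gripping the long plate and pressing it on the tester. The hand-in reports no verdict.

- **Short and medium plates:** both were let go in the empty bays of the grey rows that match their length. The wrist picture afterwards showed each inside its bay. Their tops were at the same height as the fixed plates (8.4 mm), so they lie flat.
- **Long plate, flush:** the face is tilted about 22.3°. In the air the plate measured 0.7–0.9° off the face. Once it touched it settled to within 0.1°.
- **Long plate, centred:** side margins are equal at about 7 mm. Along the slope my readings put it 0.4–1.1 mm too far up. I left that rather than risk tilting it.
- **Sink:** about 5 mm of the 10 mm travel. Movement since contact gives 5.0 mm and depth gives 4.9 mm. The force reads about 5.2 N, or roughly 6.5 N after zero drift. That would be nearer 4.5 mm, but the force readings were noisy by about 1 N.

I did not touch the bystanders or look-alikes, but I did not take a final picture of the whole bench to confirm it. The side camera was no use because the arm blocked its view.

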